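# Feed an interface box past a sprung side gate

## Task

Press the long pedal beside the feed track down with one fingertip to hold its sprung gate open, and while the pedal stays down push the white interface box along the track, past the gate tooth and into the end bay. Then let the pedal go so that the gate springs fully shut behind the box. Only push: do not lift or tip the box, and leave the tape roll, marker and yellow clip where they lie.

Things in the scene. Friction and masses are not known exactly. Their poses are not given: they have to be found in the camera images.
- track: Fixed feed track: dark plate 300 x 85 x 6 mm, two low aluminium walls. Origin: on the bench top, on the centreline, under the gate tooth's upstream face; x = feed direction, y = left of it, z up. Plate from x = -177.5 to 122.5 mm, floor at z = 6. Walls from x = -165 to 120, inner faces y = +-36.5, outer +-40.5, tops z = 20. Entry end open. Nothing of track or gate stands above z = 45
- end_stop (a point): Middle of the face of the track's end stop, at x = 120, y = 0 mm in the track frame; the stop's top is at z = 26 mm. The end bay is the track floor between the gate tooth (which fills x = 0 to 6 mm) and this face
- usb_box: The white interface box, loose, 67 x 93 x 27 mm, about 0.16 kg, in the track upstream of the gate with its long side (its own y axis) along the track: it reaches 46.5 mm ahead of and behind its origin along the feed direction, 33.5 mm to each side. Origin: centre of its underside. Its front face starts 15 to 45 mm upstream of the tooth
- gate (a joint): Hinge of the sprung gate, rad: 0 = shut (tooth across the track), grows as the pedal is pressed; tooth clear of the box from 0.65 on; hard stop at 0.85. The spring shuts it when the pedal is let go; pushing the box against the tooth cannot open it. The hinge line is parallel to the track's x axis, right of the track at y = -45, z = 10 mm in the track frame
- tooth_tip (a point): Inner end of the steel gate tooth, a finger 6 x 6 mm that reaches over the right wall into the track; shut, it lies at x = 3, y = -24, z = 27 mm in the track frame (the tooth spans z = 24 to 30 mm); with the pedal down it swings out over the right wall and up
- pedal_mid (a point): Middle of the upper face of the pedal: a flat dark bar 28 mm wide, 3 mm thick, outside the right wall, from x = -159.5 to 35.5 mm (track frame), part of the gate, 18 to 46 mm from the hinge line. A fingertip can press it anywhere along its length and slide along it. Gate shut: it slopes up outward by 0.75 rad, outer edge 42 mm above the bench
- pedal_end (a point): Outer edge of the pedal bar at its upstream end (x = -159.5 mm in the track frame), top face. With the gate at 0.75 rad the whole bar is level, its top 11.5 mm above the bench, spanning y = -63 to -91 mm in the track frame, and takes about 5 N to hold down; at the hard stop it slopes 0.1 rad down outward
- label_tape: Bystander: roll of white tape lying flat, 52 mm across, 18 mm high, left of the track. Origin: centre of its underside
- clip_yellow: Bystander: yellow grabber clip, 60 mm long, 13 mm high, left of the track. Origin: centre of its underside
- marker_blue: Bystander: marker pen, white with a blue cap, 126 mm long, 13 mm high, lying right of the pedal. Origin: centre of its underside

How it is judged:
By the outcome, as a careful person would: the job done as asked, in the order asked, and still so for the second after the job is handed in, with the robot touching nothing.
It also fails if it takes over 42 s, if anything falls off the work surface, if the arm or the gripper's body presses on something with over 40 N, if the wrist force passes 120 N, or if a joint passes its speed limit or range.

## Robot

A 6-joint arm with a two-finger parallel gripper is mounted at the origin on a cart in front of the work surface, level with it; the furniture and walls round the work are solid. World frame = base frame: x ahead of the robot, y to its left, z up, the work surface at z = 0. Lengths are in mm, angles in rad, forces in N, time in s.
With the tool pointing down it reaches from about 350 to 975 mm from the base axis. Payload 7.1 kg.
Tool frame: the origin (TCP) lies at the very end of the fingers, on their centre line; the grasp point (between the pads) lies ctrl.hold_point_z behind it (ctrl.hold_point_z is the distance from the TCP to the grasp point, in mm); z points along the fingers, y is the line along which they close (so a half turn about z gives the same grasp; the last joint's range is limited). The gripper opens to 88 mm and grips with 3 to 60 N. Pads are 20 mm wide; open, the fingers measure 115 mm over their backs; the gripper's body (75 mm by 178 mm) begins 61 mm behind the grasp point.
Start: joints at [1.244, 0.423, 1.63, -0, 1.089, -0.019], TCP at [189.32, 595.62, 222.675] pointing down, gripper open.
Joint ranges: [-3, 3], [-0.9, 2.11], [0.09, 2.58], [-1.31, 4.45], [0.11, 2.69], [-2.54, 2.54]. Speed limits (rad/s): [2.39, 2.39, 3.01, 3.14, 3.14, 3.14].

## Interface

Orientations are given as a rotation vector (axis times angle).
In Python, from workcell import ctrl gives the robot as it stands. The module is installed in compiled form; this text tells all that it offers.
- The arm moves only by the shell command python3 -m creep 'ROWS'. ROWS is JSON, a list of rows, each an object with "translation": the shift along the tool's x, y, z in mm, a list of three; "angular": the turn, a rotation vector about the tool's x, y, z in rad, a list of three; "jaw": the opening, from 0 (shut) to 1 (fully open). A call has exactly 8 rows; each row is the pose to reach, as a shift and turn from the pose commanded when the call began, along the tool's axes at that moment; what a row does not reach only later rows make up. A row lasts 1/8 s, in which the tool goes at most 62.5 mm and 10.7 degrees, less where a joint would pass 70% of its speed; a pose out of reach is approached as far as the arm can. A call with a gripper value outside its range is refused whole. The fingers move at their own pace and stop on an object; the grip force is fixed at half the most. Time passes only in rows, so rows that repeat a pose let the fingers close, or fill a call up. It gives the time, the measured TCP pose, the force, the opening and the grip force at its end, in the units of the state.
- ctrl.get_obs(): the state, without advancing time (a new reading comes with each control period).
- ctrl.get_image(name): name is "scene" or "side" or "wrist"; returns the picture (420x560x3 uint8, red, green, blue); there is no depth.
- ctrl.camera_info(name): a dict with "camera_matrix" (3x3 intrinsics, pixels), "world_from_camera" (4x4, takes a point from camera to world coordinates). Camera axes: x right, y up, looking along -z (the intrinsics and any distortion apply to the point x, -y, -z); pixel columns grow to the right and rows downward; lengths in mm; the calibration is good to about 2 mm. A picture is of the moment at which its call begins: read the wrist's pose just before it. camera_info takes no time and is no camera call; for the wrist camera it gives the pose at the moment of the call.
- ctrl.close_job(): hands the job in; it is judged then, once.
Trained networks look in the newest picture that a camera, given by its name, has taken for a name from the list of things; names that differ only in an ending like _2 or _b are one class to them, and where a whole thing is asked for, a point or a joint stands for the part that bears it (a point fixed in the world has none). Each returns a list of dicts, best first, with "score" (0 to 1); they miss things now and then, are a little off and sometimes report something else, mostly with a low value. They report only what shows in the picture. A call takes as long as a camera call.
- ctrl.look_for(camera, label): "rect" ([left, top, right, bottom] in pixels, round what is visible of it).
The state is a dict: "t": time; "qpos": joint angles; "qvel": joint speeds; "joint_torque": joint torques, N m; "ee_pos": TCP position; "orientation": TCP orientation; "ft_force": force on the tool from outside, world axes, zero at the start; "moment": the same for the moment, N m; "width": finger opening in mm; "grasp_force": force on a finger pad.
Only numpy, scipy, OpenCV 4.12 (cv2) and the standard library are available. Lean on these libraries where they do the work, as an engineer would, in place of code of your own. Each camera call takes 0.05 s, during which the arm holds its last target. There are 200 camera calls.

## Working session

There is one attempt and no reset: what is moved stays moved. The work goes in short steps, Python scripts to look and compute and a shell command to move; the robot and the scene stay as the last step left them, time stands still between calls to the robot, and variables do not carry over. Pictures are saved under pics/ and viewed, at most 11 in all, crops included, and the job is handed in when it is done.

```bash
mkdir -p pics; cat > h.py <<'E'
from workcell import ctrl
import numpy as np, cv2
def snap(n,f):
    im=ctrl.get_image(n); cv2.imwrite('pics/'+f,np.ascontiguousarray(im[:,:,::-1])); return im
def ray(n,u,v,z):
    i=ctrl.camera_info(n);K=np.array(i['camera_matrix']);T=np.array(i['world_from_camera'])
    p=np.linalg.inv(K)@[u,v,1]; d=T[:3,:3]@(p*[1,-1,-1]); o=T[:3,3]
    return o+d*(z-o[2])/d[2]
def proj(n,P):
    i=ctrl.camera_info(n);K=np.array(i['camera_matrix']);T=np.array(i['world_from_camera'])
    c=np.linalg.inv(T)@np.r_[P,1]; q=K@(c[:3]*[1,-1,-1]); return q[:2]/q[2]
E
python3 - <<'E'
from h import *
o=ctrl.get_obs();print(o['t'],o['ee_pos'],o['orientation'],o['width'],ctrl.hold_point_z)
for n in ['scene','side']:
    snap(n,n+'0.png')
    i=ctrl.camera_info(n);print(n,{k:(np.round(v,3).tolist() if k!='name' else v) for k,v in i.items()})
    for l in ['track','usb_box','gate','label_tape','clip_yellow','marker_blue']:
        print(l,[(round(d['score'],2),np.round(d['rect']).tolist()) for d in ctrl.look_for(n,l)[:2]])
E
```

```text
0.0 [189.15959783 595.09377936 221.90202345] [-4.81528695e-01 -3.10421906e+00  2.38955547e-03] 87.79612889713495 18.700000000000003
scene {'camera_matrix': [[525.278, 0.0, 280.004], [0.0, 525.278, 206.412], [0.0, 0.0, 1.0]], 'world_from_camera': [[-0.885, 0.343, -0.315, 317.043], [-0.465, -0.678, 0.569, 686.921], [-0.018, 0.65, 0.76, 713.885], [0.0, 0.0, 0.0, 1.0]]}
track [(0.93, [184.0, 204.0, 372.0, 321.0])]
usb_box [(0.91, [265.0, 240.0, 338.0, 298.0]), (0.63, [195.0, 267.0, 232.0, 300.0])]
gate [(0.85, [258.0, 202.0, 372.0, 270.0]), (0.39, [184.0, 199.0, 372.0, 326.0])]
label_tape [(0.92, [195.0, 268.0, 233.0, 298.0]), (0.6, [261.0, 200.0, 370.0, 266.0])]
clip_yellow [(0.77, [248.0, 294.0, 282.0, 318.0]), (0.29, [263.0, 203.0, 370.0, 268.0])]
marker_blue [(0.78, [296.0, 192.0, 357.0, 230.0]), (0.21, [185.0, 203.0, 372.0, 317.0])]
side {'camera_matrix': [[387.283, 0.0, 279.333], [0.0, 387.283, 210.565], [0.0, 0.0, 1.0]], 'world_from_camera': [[-0.997, 0.048, -0.055, 557.45], [-0.07, -0.448, 0.891, 953.223], [0.018, 0.893, 0.45, 437.06], [0.0, 0.0, 0.0, 1.0]]}
track [(0.76, [219.0, 214.0, 371.0, 268.0])]
usb_box [(0.79, [300.0, 230.0, 347.0, 253.0])]
gate [(0.95, [268.0, 212.0, 361.0, 236.0])]
label_tape [(0.61, [249.0, 257.0, 276.0, 280.0])]
clip_yellow [(0.74, [302.0, 266.0, 325.0, 276.0])]
marker_blue [(0.45, [288.0, 213.0, 292.0, 215.0])]
```

```bash
python3 - <<'E'
from h import *
a=cv2.imread('pics/scene0.png')[170:350,150:410]; cv2.imwrite('pics/c1.png',cv2.resize(a,None,fx=3,fy=3,interpolation=2))
E
```

```text
(no output)
```

View pics/c1.png

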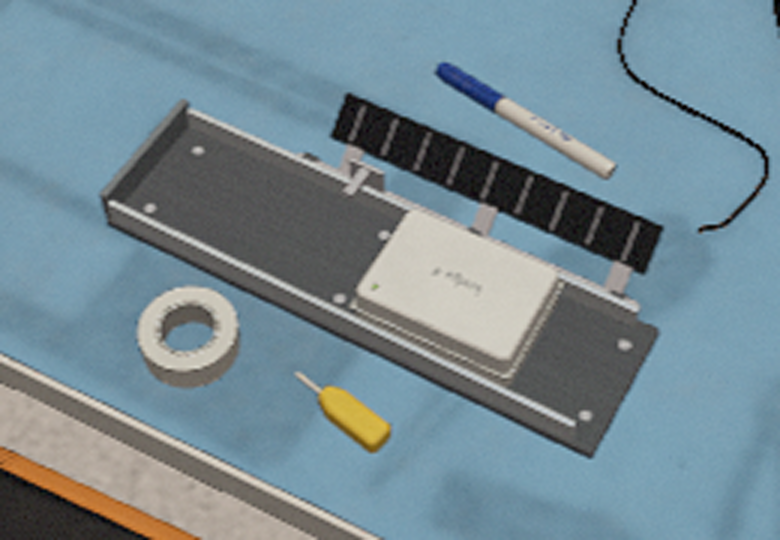

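View pics/side0.png

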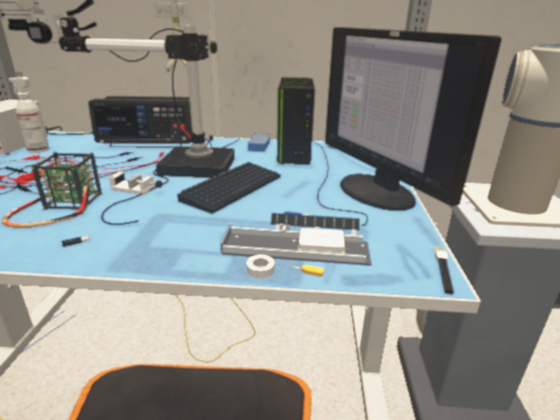

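The crop shows the track running from the entry (lower right, corner about 658,326 in the crop) to the stop at upper left (187,101). The box sits upstream of the tooth, whose tip is near (350,190). The pedal is on the far side, with the marker beyond it. The side view shows the monitor standing behind and to the right of the track.

```bash
cat >> h.py <<'E'
def w(p,P): c,s=np.cos(p[2]),np.sin(p[2]); return np.array([p[0]+c*P[0]-s*P[1],p[1]+s*P[0]+c*P[1],P[2]])
E
python3 - <<'E'
from h import *
from scipy.optimize import least_squares
F=[((-177.5,42.5,6),(591,447)),((-177.5,-42.5,6),(658,327)),((-165,38.5,20),(575,422)),((-165,-38.5,20),(638,306)),
((-159.5,-78.7,42),(662,229)),((35.5,-78.7,42),(347,94)),((3,-24,28),(348,191)),((122.5,-42,26),(187,101)),((122.5,42,0),(110,225))]
uv=np.array([(150+a[0]/3,170+a[1]/3) for _,a in F])
f=lambda p:(np.array([proj('scene',w(p,P)) for P,_ in F])-uv).ravel()
g=ray('scene',270,233,20)
s=least_squares(f,[g[0],g[1],0.2],loss='soft_l1',x_scale=[10,10,.1]);p=s.x
print(p,np.round(f(p).reshape(-1,2),1).tolist()); np.save('p.npy',p)
T=lambda q:np.round(np.array([[np.cos(p[2]),np.sin(p[2])],[-np.sin(p[2]),np.cos(p[2])]])@(q[:2]-p[:2]),1)
for n,u,v,z in [('rearR',560,270,33),('frontR',408,210,33),('frontL',358,283,33),('rearL',515,360,33)]:
    print(n,T(ray('scene',150+u/3,170+v/3,z)))
for n,u,v in [('mk',440,68),('mk2',612,176)]: print(n,T(ray('scene',150+u/3,170+v/3,6)))
print('side check',[np.round(proj('side',w(p,P)),0).tolist() for P in [(-177.5,42.5,6),(-177.5,-42.5,6),(35.5,-78.7,42),(122.5,42,26)]])
for u,v in [(378,205),(342,190),(415,190)]: print('monitor base',ray('side',u,v,0)[:2])
# monitor: lower corner of panel at pixel; assume above base plane
print('start tool yaw dirs', cv2.Rodrigues(np.array(ctrl.get_obs()['orientation']))[0].round(3).tolist())
E
```

```text
[ 5.91692893e+02  2.62182376e+02 -3.55486739e-02] [[0.4, 2.2], [0.9, -0.1], [-0.1, 0.1], [0.1, 0.6], [0.7, -1.7], [-0.4, -1.4], [-0.4, 0.9], [-0.3, -1.9], [-1.1, -0.3]]
rearR [-122.2  -31.7]
frontR [-33.7 -27.3]
frontL [-34.1  26.5]
rearL [-126.2   28.3]
mk [  12.  -147.5]
mk2 [-113.2 -122.1]
side check [[370.0, 264.0], [366.0, 241.0], [271.0, 212.0], [220.0, 244.0]]
monitor base [356.64920222  28.59176463]
monitor base [443.48786797 -59.27578399]
monitor base [235.25800958 -82.62900986]
start tool yaw dirs [[-0.953, 0.303, 0.0], [0.303, 0.953, 0.0], [-0.0, 0.0, -1.0]]
```

```bash
python3 - <<'E'
from h import *
i=ctrl.camera_info('side');K=np.array(i['camera_matrix']);T=np.array(i['world_from_camera'])
for n,u,v in [('BL',330,150),('BR',448,190),('TL',332,28),('TR',497,38),('pole',378,165)]:
    d=T[:3,:3]@((np.linalg.inv(K)@[u,v,1])*[1,-1,-1]);o=T[:3,3]
    print(n,[(c,*(o+d*(c-o[1])/d[1])[[0,2]].round()) for c in (100,50,0,-50,-100)])
snap('wrist','w0.png')
a=cv2.imread('pics/w0.png');b=cv2.imread('pics/scene0.png')
cv2.imwrite('pics/wb.png',cv2.resize(np.hstack([a,b]),(800,300)))
i=ctrl.camera_info('wrist');print(np.round(i['world_from_camera'],2).tolist(),i['camera_matrix'])
E
```

```text
BL [(100, np.float64(497.0), np.float64(166.0)), (50, np.float64(494.0), np.float64(150.0)), (0, np.float64(490.0), np.float64(134.0)), (-50, np.float64(487.0), np.float64(118.0)), (-100, np.float64(483.0), np.float64(103.0))]
BR [(100, np.float64(217.0), np.float64(81.0)), (50, np.float64(197.0), np.float64(60.0)), (0, np.float64(177.0), np.float64(39.0)), (-50, np.float64(157.0), np.float64(18.0)), (-100, np.float64(137.0), np.float64(-3.0))]
TL [(100, np.float64(513.0), np.float64(416.0)), (50, np.float64(510.0), np.float64(415.0)), (0, np.float64(507.0), np.float64(414.0)), (-50, np.float64(505.0), np.float64(413.0)), (-100, np.float64(502.0), np.float64(412.0))]
TR [(100, np.float64(192.0), np.float64(405.0)), (50, np.float64(170.0), np.float64(403.0)), (0, np.float64(149.0), np.float64(401.0)), (-50, np.float64(127.0), np.float64(400.0)), (-100, np.float64(106.0), np.float64(398.0))]
pole [(100, np.float64(385.0), np.float64(135.0)), (50, np.float64(375.0), np.float64(117.0)), (0, np.float64(365.0), np.float64(100.0)), (-50, np.float64(355.0), np.float64(82.0)), (-100, np.float64(345.0), np.float64(64.0))]
[[0.3, -0.91, -0.27, 116.13], [0.95, 0.29, 0.08, 618.96], [0.0, -0.28, 0.96, 384.65], [0.0, 0.0, 0.0, 1.0]] [[374.9868747    0.         284.50036949]
 [  0.         374.9868747  207.27139129]
 [  0.           0.           1.        ]]
```

View pics/wb.png

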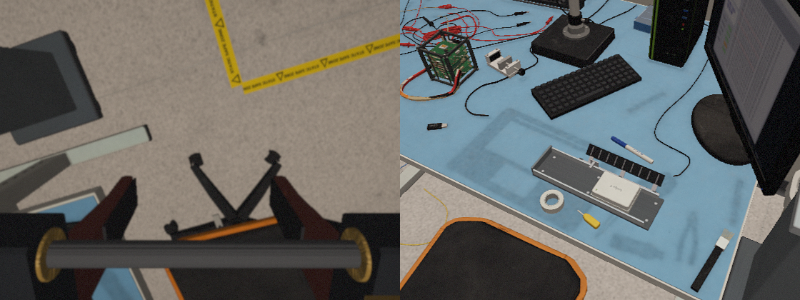

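```bash
python3 - <<'E'
from h import *
def P(n):
    i=ctrl.camera_info(n);K=np.array(i['camera_matrix']);T=np.linalg.inv(np.array(i['world_from_camera']))
    return K@np.diag([1,-1,-1])@T[:3]
for n,a,b in [('BR',(448,190),(511,273)),('BL',(330,150),(434,119))]:
    X=cv2.triangulatePoints(P('side'),P('scene'),np.array(a,float).reshape(2,1),np.array(b,float).reshape(2,1));X=(X[:3]/X[3]).ravel();print(n,X.round(),proj('side',X),proj('scene',X))
p=np.load('p.npy')
for P_ in [(-145,-37.5,220),(-150,-37.5,12),(7,-37.5,12)]: print(w(p,P_).round(1))
R=cv2.Rodrigues(np.array(ctrl.get_obs()['orientation']))[0]
e=np.array([189.3,595.6,222.7]);print('shift tool',(R.T@(w(p,(-190,-37.5,222.7))-e)).round(1))
E
```

```text
BR [241. 199. 116.] [455.02866818 192.98183371] [506.48251203 268.27898258]
BL [ 448. -127.   74.] [341.05485439 156.96422514] [425.48199503 110.16677502]
[445.5 229.9 220. ]
[440.5 230.   12. ]
[597.4 224.5  12. ]
shift tool [-311.6 -283.    -0. ]
```

```bash
python3 -m creep '[{"translation":[0,0,-60],"angular":[0,0,0],"jaw":0.7},{"translation":[-20,-18,-120],"angular":[0,0,-0.05],"jaw":0.7},{"translation":[-60,-54,-150],"angular":[0,0,-0.1],"jaw":0.7},{"translation":[-100,-90,-150],"angular":[0,0,-0.15],"jaw":0.7},{"translation":[-140,-126,-150],"angular":[0,0,-0.2],"jaw":0.7},{"translation":[-180,-162,-150],"angular":[0,0,-0.23],"jaw":0.7},{"translation":[-220,-198,-150],"angular":[0,0,-0.25],"jaw":0.7},{"translation":[-260,-236,-150],"angular":[0,0,-0.26],"jaw":0.7}]'
python3 - <<'E'
from h import *
o=ctrl.get_obs();print(o['qpos'])
R=cv2.Rodrigues(np.array(o['orientation']))[0];print(R.round(3).tolist(),np.arctan2(R[1,0],R[0,0]),o['width'])
p=np.load('p.npy');print(p[2]+np.pi);print((R.T@(w(p,(-190,-37.5,220))-o['ee_pos'])).round(1))
E
```

```text
t: 1.75
ee_pos: [366.2, 290.4, 372.9]
orientation: [0.074, 3.14, 0.001]
ft_force: [0.0, -0.0, -0.8]
width: 61.6
grasp_force: 0.0
[ 6.45071032e-01  2.72661108e-02  1.78834921e+00 -6.43288531e-05
  1.32520637e+00 -8.78712435e-01]
[[-0.999, 0.047, 0.001], [0.047, 0.999, 0.0], [-0.001, 0.0, -1.0]] 3.0945952686670575 61.64686040936373
3.1060439796478683
[-36.9 -57.4 152.9]
```

```bash
python3 -m creep '[{"translation":[-10,-15,10],"angular":[0,0,0],"jaw":0.7},{"translation":[-20,-30,25],"angular":[0,0,-0.01],"jaw":0.7},{"translation":[-30,-45,50],"angular":[0,0,-0.01],"jaw":0.7},{"translation":[-37,-57,75],"angular":[0,0,-0.01],"jaw":0.7},{"translation":[-37,-57,100],"angular":[0,0,-0.01],"jaw":0.7},{"translation":[-37,-57,120],"angular":[0,0,-0.01],"jaw":0.7},{"translation":[-37,-57,120],"angular":[0,0,-0.01],"jaw":0.7},{"translation":[-37,-57,120],"angular":[0,0,-0.01],"jaw":0.7}]'
python3 - <<'E'
from h import *
o=ctrl.get_obs();print(o['qpos'])
i=ctrl.camera_info('wrist');snap('wrist','w1.png');snap('side','s1.png')
D=[([1.244,.423,1.63],[189.32,595.62,222.675]),([.64507,.027266,1.788349],[366.2,290.4,372.9]),(o['qpos'][:3],o['ee_pos'])]
A=[];b=[]
for q,e in D:
    r=np.hypot(e[0],e[1]);a=q[1];c=q[1]+q[2]
    A+=[[1,0,np.sin(a),np.sin(c),np.cos(c)],[0,1,np.cos(a),np.cos(c),-np.sin(c)]];b+=[r,e[2]]
print(np.linalg.lstsq(np.array(A),np.array(b),rcond=None)[0].round(),np.linalg.svd(A)[1].round(2))
E
```

```text
t: 2.75
ee_pos: [400.2, 233.5, 253.5]
orientation: [0.059, 3.14, 0.001]
ft_force: [0.3, 0.1, -0.2]
width: 61.4
grasp_force: 0.0
[ 5.02468822e-01  1.41588246e-01  1.94547864e+00 -2.35960916e-05
  1.05350757e+00 -1.03063200e+00]
[  0.   3. 562. 485.  77.] [2.99 2.45 0.2  0.15 0.13]
```

View pics/w1.png

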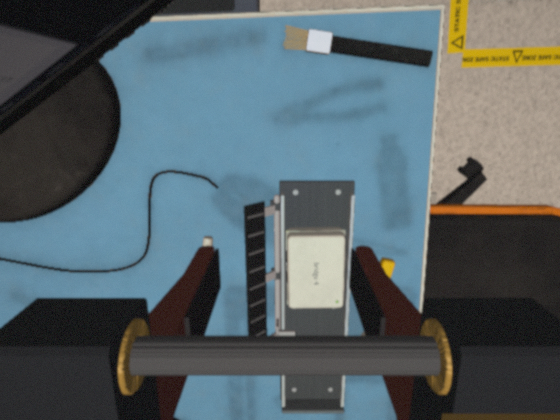

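View pics/s1.png

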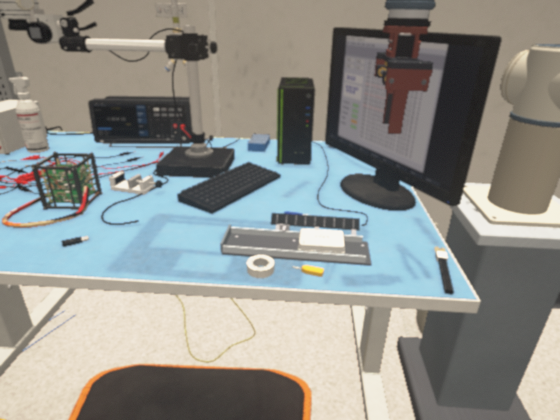

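The wrist view shows the track entry at the top (280–353, 181), the box spanning rows 232–308, and the pedal at left at columns 247–268. The side view shows the arm passing well above the monitor. I'll enlarge the wrist view to refine the track pose.

```bash
python3 - <<'E'
from h import *
a=cv2.imread('pics/w1.png')[170:350,225:395]; cv2.imwrite('pics/c2.png',cv2.resize(a,(566,600),interpolation=2))
print(566/170,600/180)
E
```

```text
3.3294117647058825 3.3333333333333335
```

View pics/c2.png

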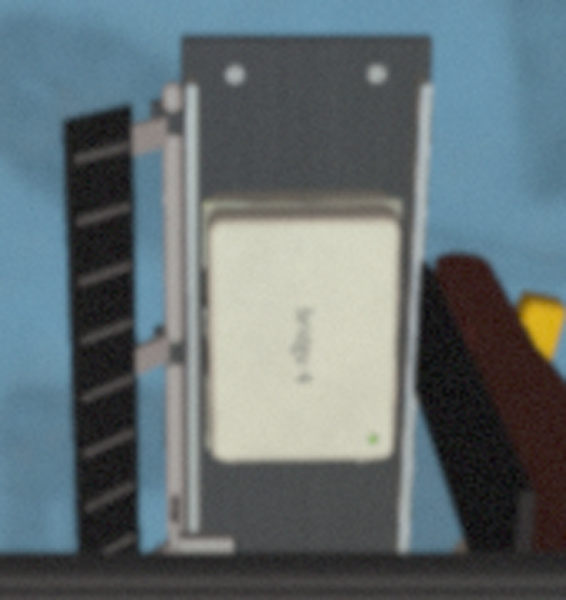

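```bash
cat > fit.py <<'E'
from h import *
from scipy.optimize import least_squares
p0=np.load('p.npy')
S=[((-177.5,42.5,6),(591,447)),((-177.5,-42.5,6),(658,327)),((-165,38.5,20),(575,422)),((-165,-38.5,20),(638,306)),
((-159.5,-78.7,42),(662,229)),((35.5,-78.7,42),(347,94)),((3,-24,28),(348,191)),((122.5,-42,26),(187,101)),((122.5,42,0),(110,225))]
W=[((-177.5,42.5,6),(431,37)),((-177.5,-42.5,6),(182,38)),((-165,38.5,20),(428,84)),((-165,-38.5,20),(191,85)),((-159.5,-78.7,42),(65,121)),((0,-24,30),(234,539))]
F=[('scene',P,(150+a/3,170+b/3)) for P,(a,b) in S]*0+[('wrist',P,(225+a/3.3294,170+b/3.3333)) for P,(a,b) in W]
f=lambda p:np.ravel([proj(n,w(p,P))-np.array(uv) for n,P,uv in F])
s=least_squares(f,p0,x_scale=[10,10,.1]);p=s.x
print('scene',p0,'wrist',p,f(p).reshape(-1,2).round(1).tolist())
m=np.r_[(0.3*p0+0.7*p)];np.save('m.npy',p)
T=lambda q:np.round(np.array([[np.cos(p[2]),np.sin(p[2])],[-np.sin(p[2]),np.cos(p[2])]])@(q[:2]-p[:2]),1)
for n,u,v,z in [('rearR',210,214,33),('rearL',400,214,33),('frontR',212,461,33),('frontL',392,461,33),('rearbase',203,200,8)]:
    print(n,T(ray('wrist',225+u/3.3294,170+v/3.3333,z)))
o=ctrl.get_obs();R=cv2.Rodrigues(np.array(o['orientation']))[0]
print('yaw err',p[2]+np.pi-np.arctan2(R[1,0],R[0,0]))
for z in (60,12): print((R.T@(w(p,(-144,-37,z))-o['ee_pos'])).round(1))
E
python3 fit.py
```

```text
scene [ 5.91692893e+02  2.62182376e+02 -3.55486739e-02] wrist [ 5.92664484e+02  2.63806931e+02 -3.48771510e-02] [[0.8, 0.1], [-0.5, 0.0], [-0.2, 0.0], [0.3, -0.1], [-0.6, -0.2], [0.2, 0.2]]
rearR [-124.9  -32.8]
rearL [-124.7   29.2]
frontR [-33.7 -32.1]
frontL [-33.5  30.4]
rearbase [-120.7  -35. ]
yaw err 0.0027948183615262856
[-46.8  -0.2 193.8]
[-4.670e+01 -2.000e-01  2.418e+02]
```

```bash
python3 -m creep '[{"translation":[-10,0,20],"angular":[0,0,0],"jaw":0.7},{"translation":[-25,0,50],"angular":[0,0,0],"jaw":0.7},{"translation":[-40,0,90],"angular":[0,0,0],"jaw":0.7},{"translation":[-45,0,130],"angular":[0,0,0],"jaw":0.7},{"translation":[-45,0,165],"angular":[0,0,0],"jaw":0.7},{"translation":[-45,0,190],"angular":[0,0,0],"jaw":0.7},{"translation":[-45,0,198],"angular":[0,0,0],"jaw":0.7},{"translation":[-45,0,198],"angular":[0,0,0],"jaw":0.7}]'
python3 - <<'E'
from h import *
o=ctrl.get_obs();R=cv2.Rodrigues(np.array(o['orientation']))[0];p=np.load('m.npy')
print(o['width'],(R.T@(w(p,(-146,-37,11.5))-o['ee_pos'])).round(1))
a=snap('scene','s2.png')[170:350,150:410,::-1];cv2.imwrite('pics/c3.png',cv2.resize(a,None,fx=3,fy=3,interpolation=2))
E
```

```text
t: 3.85
ee_pos: [445.2, 231.8, 55.1]
orientation: [0.059, 3.141, 0.0]
ft_force: [-0.7, 0.2, 1.2]
width: 61.7
grasp_force: 0.0
61.69111713610556 [-0.3  0.1 43.6]
```

View pics/c3.png

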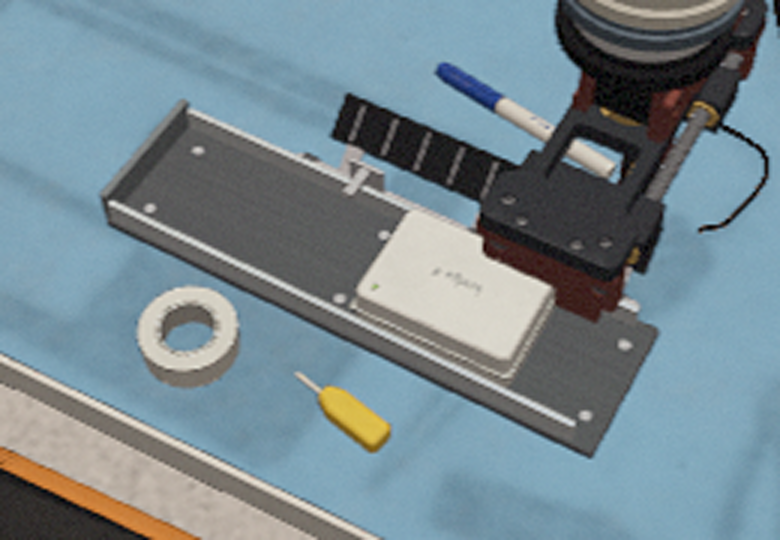

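```bash
python3 - <<'E'
from h import *
p=np.load('m.npy')
for P in [(-156,7,55),(-136,7,55),(-156,-7,55),(-136,-7,55),(-136,0,12),(-126,0,33)]: print(P,((proj('scene',w(p,P))-[150,170])*3).round())
E
```

```text
(-156, 7, 55) [588. 331.]
(-136, 7, 55) [551. 314.]
(-156, -7, 55) [600. 310.]
(-136, -7, 55) [563. 293.]
(-136, 0, 12) [552. 350.]
(-126, 0, 33) [537. 319.]
```

```bash
python3 -m creep '[{"translation":[2,0,8],"angular":[0,0,0],"jaw":0.7},{"translation":[2,0,15],"angular":[0,0,0],"jaw":0.7},{"translation":[2,0,20],"angular":[0,0,0],"jaw":0.7},{"translation":[2,0,25],"angular":[0,0,0],"jaw":0.7},{"translation":[2,0,30],"angular":[0,0,0],"jaw":0.7},{"translation":[2,0,35],"angular":[0,0,0],"jaw":0.7},{"translation":[2,0,40],"angular":[0,0,0],"jaw":0.7},{"translation":[2,0,43.5],"angular":[0,0,0],"jaw":0.7}]'
python3 - <<'E'
from h import *
o=ctrl.get_obs();R=cv2.Rodrigues(np.array(o['orientation']))[0];p=np.load('m.npy')
print(o['width'],o['ft_force'],o['moment'],(R.T@(w(p,(-146,-37,11.5))-o['ee_pos'])).round(1))
a=snap('scene','s3.png')[170:350,150:410,::-1];cv2.imwrite('pics/c4.png',cv2.resize(a,None,fx=3,fy=3,interpolation=2))
E
```

```text
t: 4.9
ee_pos: [442.7, 231.2, 10.9]
orientation: [-0.059, -3.141, 0.001]
ft_force: [0.2, -3.4, 7.3]
width: 61.2
grasp_force: 3.2
61.22136444395667 [ 0.17666279 -3.44201556  7.28755959] [-0.86239628 -0.00956569 -0.01156383] [-2.8  0.8 -0.6]
```

View pics/c4.png

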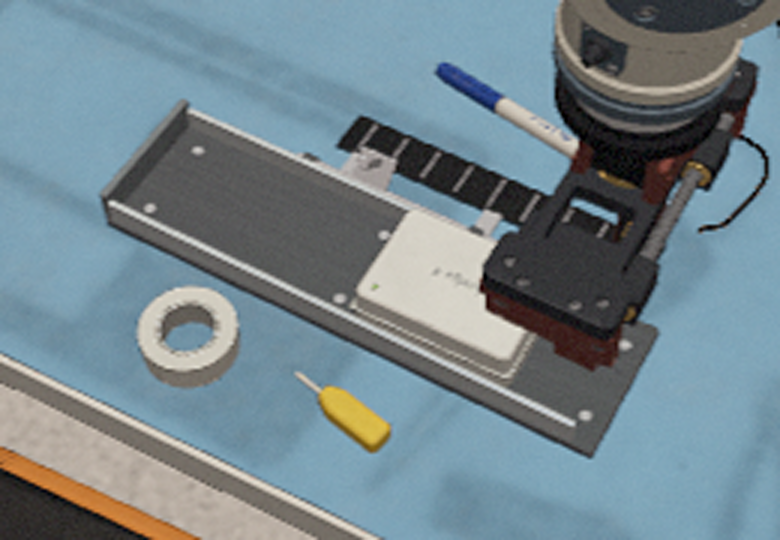

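The tooth has swung clear of the track, the pedal is level, and the finger stands just behind the box at about (590,360) in the crop. Now I'll push.

```bash
python3 -m creep '[{"translation":[-4,0,0],"angular":[0,0,0],"jaw":0.7},{"translation":[-8,0,0],"angular":[0,0,0],"jaw":0.7},{"translation":[-13,0,0],"angular":[0,0,0],"jaw":0.7},{"translation":[-20,0,0],"angular":[0,0,0],"jaw":0.7},{"translation":[-28,0,0],"angular":[0,0,0],"jaw":0.7},{"translation":[-36,0,0],"angular":[0,0,0],"jaw":0.7},{"translation":[-44,0,0],"angular":[0,0,0],"jaw":0.7},{"translation":[-50,0,0],"angular":[0,0,0],"jaw":0.7}]'
python3 - <<'E'
from h import *
o=ctrl.get_obs();R=cv2.Rodrigues(np.array(o['orientation']))[0];p=np.load('m.npy')
print(o['width'],o['ft_force'],o['moment'],(R.T@(w(p,(7,-37,11.5))-o['ee_pos'])).round(1))
a=snap('scene','s4.png')[170:350,150:410,::-1];cv2.imwrite('pics/c5.png',cv2.resize(a,None,fx=3,fy=3,interpolation=2))
E
```

```text
t: 5.95
ee_pos: [490.7, 229.2, 10.6]
orientation: [-0.06, -3.137, 0.002]
ft_force: [-7.0, 0.3, 7.4]
width: 61.2
grasp_force: 4.2
61.224443682419725 [-7.03472605  0.31962919  7.37456891] [-0.06980941  1.24471017 -0.0076707 ] [-107.7    1.5   -1.4]
```

View pics/c5.png

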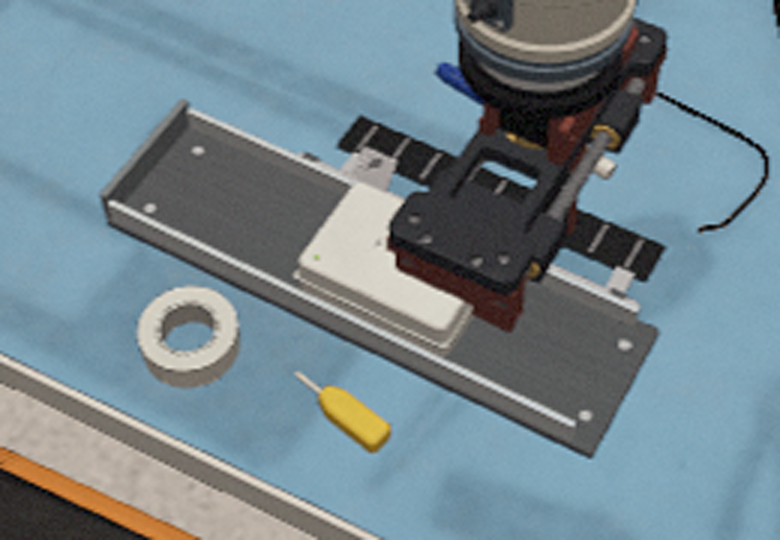

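```bash
python3 -m creep '[{"translation":[-8,0,0],"angular":[0,0,0],"jaw":0.7},{"translation":[-16,0,0],"angular":[0,0,0],"jaw":0.7},{"translation":[-24,0,0],"angular":[0,0,0],"jaw":0.7},{"translation":[-32,0,0],"angular":[0,0,0],"jaw":0.7},{"translation":[-40,0,0],"angular":[0,0,0],"jaw":0.7},{"translation":[-48,0,0],"angular":[0,0,0],"jaw":0.7},{"translation":[-56,0,0],"angular":[0,0,0],"jaw":0.7},{"translation":[-62,0,0],"angular":[0,0,0],"jaw":0.7}]'
python3 - <<'E'
from h import *
o=ctrl.get_obs();R=cv2.Rodrigues(np.array(o['orientation']))[0];p=np.load('m.npy')
print(o['width'],o['ft_force'],o['moment'],(R.T@(w(p,(7,-37,11.5))-o['ee_pos'])).round(1))
E
```

```text
t: 7.0
ee_pos: [552.8, 227.0, 10.5]
orientation: [-0.06, -3.137, 0.002]
ft_force: [-6.5, -0.5, 8.4]
width: 61.4
grasp_force: 3.9
61.39019988981557 [-6.52581078 -0.50402533  8.38911328] [-0.0914942   1.10165819 -0.06591343] [-45.5   1.3  -1.2]
```

```bash
python3 -m creep '[{"translation":[-8,0,0],"angular":[0,0,0],"jaw":0.7},{"translation":[-16,0,0],"angular":[0,0,0],"jaw":0.7},{"translation":[-24,0,0],"angular":[0,0,0],"jaw":0.7},{"translation":[-31,0,0],"angular":[0,0,0],"jaw":0.7},{"translation":[-37,0,0],"angular":[0,0,0],"jaw":0.7},{"translation":[-42,0,0],"angular":[0,0,0],"jaw":0.7},{"translation":[-45,0,0],"angular":[0,0,0],"jaw":0.7},{"translation":[-45,0,0],"angular":[0,0,0],"jaw":0.7}]'
python3 - <<'E'
from h import *
o=ctrl.get_obs();R=cv2.Rodrigues(np.array(o['orientation']))[0];p=np.load('m.npy')
print(o['width'],o['ft_force'],o['moment'],(R.T@(w(p,(7,-37,11.5))-o['ee_pos'])).round(1))
a=snap('scene','s5.png')[170:350,150:410,::-1];cv2.imwrite('pics/c6.png',cv2.resize(a,None,fx=3,fy=3,interpolation=2))
for P in [(17,33.5,6),(17,33.5,33),(110,33.5,33),(110,-33.5,33)]: print(P,((proj('scene',w(p,P))-[150,170])*3).round())
E
```

```text
t: 8.0
ee_pos: [598.1, 225.4, 10.5]
orientation: [-0.06, -3.138, 0.001]
ft_force: [-4.3, -0.1, 5.5]
width: 61.4
grasp_force: 3.1
61.42580485539919 [-4.28991575 -0.11987024  5.51019974] [-0.23230015  0.7542533  -0.0727252 ] [-0.2  1.2 -1. ]
(17, 33.5, 6) [269. 284.]
(17, 33.5, 33) [265. 255.]
(110, 33.5, 33) [122. 188.]
(110, -33.5, 33) [191. 106.]
```

View pics/c6.png

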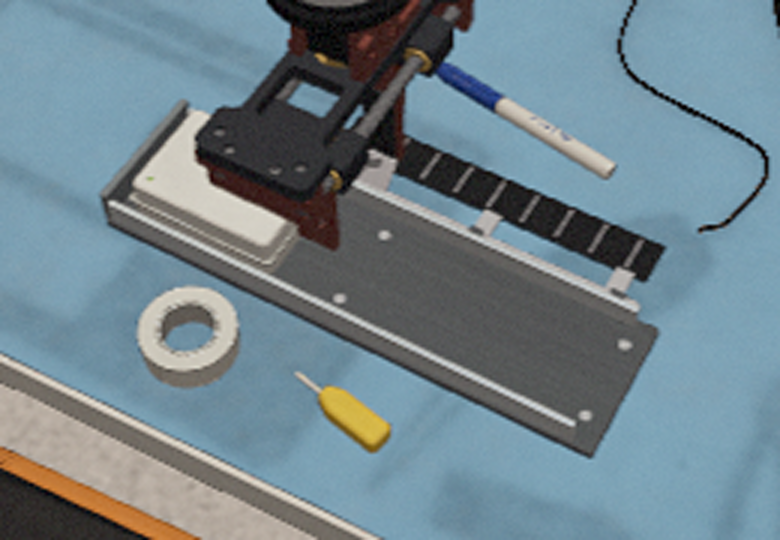

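```bash
python3 -m creep '[{"translation":[-3,0,0],"angular":[0,0,0],"jaw":0.7},{"translation":[-5,0,0],"angular":[0,0,0],"jaw":0.7},{"translation":[-5,0,0],"angular":[0,0,0],"jaw":0.7},{"translation":[-5,0,0],"angular":[0,0,0],"jaw":0.7},{"translation":[-2,0,0],"angular":[0,0,0],"jaw":0.7},{"translation":[2,0,0],"angular":[0,0,0],"jaw":0.7},{"translation":[4,0,0],"angular":[0,0,0],"jaw":0.7},{"translation":[4,0,0],"angular":[0,0,0],"jaw":0.7}]'
python3 -m creep '[{"translation":[0,0,-5],"angular":[0,0,0],"jaw":0.7},{"translation":[0,0,-10],"angular":[0,0,0],"jaw":0.7},{"translation":[0,0,-16],"angular":[0,0,0],"jaw":0.7},{"translation":[0,0,-24],"angular":[0,0,0],"jaw":0.7},{"translation":[0,0,-34],"angular":[0,0,0],"jaw":0.7},{"translation":[0,0,-50],"angular":[0,0,0],"jaw":0.7},{"translation":[0,0,-75],"angular":[0,0,0],"jaw":0.7},{"translation":[0,0,-100],"angular":[0,0,0],"jaw":0.7}]'
python3 -m creep '[{"translation":[20,0,-20],"angular":[0,0,0],"jaw":0.7},{"translation":[60,0,-45],"angular":[0,0,0],"jaw":0.7},{"translation":[100,0,-80],"angular":[0,0,0],"jaw":0.7},{"translation":[140,0,-110],"angular":[0,0,0],"jaw":0.7},{"translation":[180,0,-120],"angular":[0,0,0],"jaw":0.7},{"translation":[190,0,-120],"angular":[0,0,0],"jaw":0.7},{"translation":[190,0,-120],"angular":[0,0,0],"jaw":0.7},{"translation":[190,0,-120],"angular":[0,0,0],"jaw":0.7}]'
python3 - <<'E'
from h import *
a=snap('scene','s6.png')[170:350,150:410,::-1];cv2.imwrite('pics/c7.png',cv2.resize(a,None,fx=3,fy=3,interpolation=2))
E
```

```text
t: 9.05
ee_pos: [597.8, 226.4, 12.0]
orientation: [0.059, 3.137, 0.002]
ft_force: [2.9, -0.5, 5.0]
width: 61.1
grasp_force: 2.7
t: 10.05
ee_pos: [595.5, 225.6, 112.6]
orientation: [-0.06, -3.141, 0.0]
ft_force: [0.5, -0.2, -0.6]
width: 61.2
grasp_force: 0.0
t: 11.05
ee_pos: [406.9, 233.1, 231.0]
orientation: [0.06, 3.141, -0.0]
ft_force: [0.2, -0.5, 0.0]
width: 61.7
grasp_force: 0.0
```

View pics/c7.png

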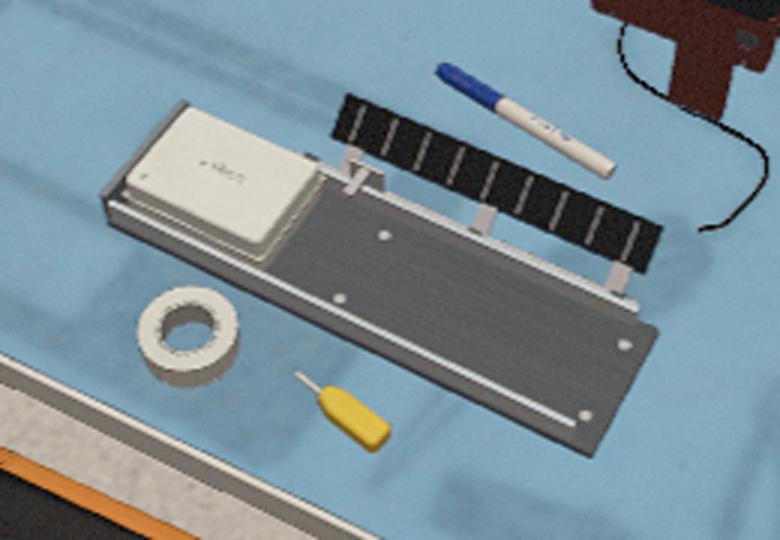

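The box is in the end bay, with its rear edge at about (320,180) in the crop, past the tooth at (355,180). The gate is back in its shut pose and the bystanders haven't moved.

```bash
python3 -c "from workcell import ctrl; print(ctrl.close_job())"
```

```text
the job is handed in; nothing more can be done
None
```

The white box is in the end bay with the gate sprung shut behind it, the tape roll, marker and clip were left where they lay, and I handed the job in after about 11 s of robot time; no verdict was returned.

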